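Deal the tea lights onto two plates

ROBOT

A 7-joint arm with a two-finger parallel gripper is mounted at the origin on a cart in front of the work surface, level with it; the furniture and walls round the work are solid. World frame = base frame: x ahead of the robot, y to its left, z up, the work surface at z = 0. Lengths are in m, angles in rad, forces in N, time in s.
With the tool pointing down it reaches from about 0.4 to 0.875 m from the base axis. Payload 6.5 kg.
Tool frame: the origin (TCP) lies on the centre line of the jaws, within the pads' length; the fingertips stand 8 mm ahead of it and the grasp point (between the pads) lies 11 mm behind it; z points along the fingers, y is the line along which they close (so a half turn about z gives the same grasp; the last joint's range is limited). The gripper opens to 85 mm and grips with 20 to 120 N. Pads are 22 mm wide; open, the fingers measure 114 mm over their backs; the gripper's body (76 mm by 85 mm) begins 54 mm behind the grasp point. The pads swing forward as they close: fully open they stand 13 mm farther back than shut.
Start: joints at [1.27, 0.536, -0.004, 1.538, 0.003, 1.067, -0.071], TCP at [0.151, -0.632, 0.203] pointing down, gripper open.
Joint ranges: [-2.7, 2.7], [-0.37, 2.16], [-1.27, 1.26], [0.24, 2.4], [-1.31, 4.45], [0.19, 1.91], [-2.76, 2.76]. Speed limits (rad/s): [2.39, 2.39, 3.14, 3.14, 3.14, 3.14, 3.14].

INTERFACE

Orientations are given as a unit quaternion [w, x, y, z].
In Python, from plant import bot gives the robot as it stands.
- The arm moves only by the tool play_rows, never from a script. Its argument "rows" is one flat list of numbers, 7 for each row, row after row: the finger opening in m, from 0 to 0.0854, then the shift along the tool's x, y, z in m, then the turn, a rotation vector about the tool's x, y, z in degrees. In form: [hand, dx, dy, dz, wx, wy, wz, hand, dx, dy, dz, wx, wy, wz, ...]. A call has exactly 10 rows; each row is the pose to reach, as a shift and turn from the pose commanded when the call began, along the tool's axes at that moment; what a row does not reach only later rows make up. A row lasts 1/12 s, in which the tool goes at most 41.7 mm and 7.16 degrees, less where a joint would pass 70% of its speed; a pose out of reach is approached as far as the arm can. A call with a gripper value outside its range is refused whole. The fingers move at their own pace and stop on an object; the grip force is fixed at half the most. Time passes only in rows, so rows that repeat a pose let the fingers close, or fill a call up. It gives the time, the measured TCP pose, the force, the opening and the grip force at its end, in the units of the state.
- bot.state(): the state, without advancing time (a new reading comes with each control period).
- bot.read_camera(name): name is "scene" or "top"; returns a dict with "image" (384x512x3 uint8, blue, green, red), "z_map" (384x512 float32, m along the optical axis (not along the pixel's ray), 0 where there is no reading), "vertical_fov" (degrees; the focal length in pixels is half the picture's height over the tangent of half this angle, whatever the lens; pixels are square), "cx", "cy" (the principal point, pixels), "rvec" (rotation vector, rad) and "tvec" (3), from world to camera coordinates, as OpenCV has them. Camera axes: x right, y down, z forward; pixel columns grow to the right and rows downward; lengths in m; the calibration is good to about 2 mm. A picture is of the moment at which its call begins.
- bot.close_job(): hands the job in; it is judged then, once.
The state is a dict: "clock": time; "joints": joint angles; "dq": joint speeds; "tau": joint torques, N m; "position": TCP position; "ee_rot": TCP orientation; "force": force on the tool from outside, world axes, zero at the start; "moment": the same for the moment, N m; "width": finger opening in m; "grip_force": force on a finger pad.
Only numpy, scipy, OpenCV 4.12 (cv2) and the standard library are available. Lean on these libraries where they do the work, as an engineer would, in place of code of your own. Each camera call takes 0.05 s, during which the arm holds its last target. There are 200 camera calls.

TASK

Deal out the two tea lights for the dinner table, one to each plate in turn: first one onto the round plate, then the other onto the square plate, so that both plates hold one. Set each down (do not drop it) upright in the middle of its plate and let go.

Things in the scene. Friction and masses are not known exactly. Their poses are not given: they have to be found in the camera images.
- light_a_center (a point): Tea light: a small round candle in a thin metal cup, 38 mm across, 15 mm high, 13 to 22 g, standing upright and loose on the worktop between the two plates; either tea light may be dealt first. The point is its centre, half-way up (7.5 mm above its underside); z points up, its yaw means nothing.
- light_b_center (a point): Tea light: a small round candle in a thin metal cup, 38 mm across, 15 mm high, 13 to 22 g, standing upright and loose on the worktop between the two plates; the twin of the other, 100 mm or more from it centre to centre. The point is its centre, half-way up (7.5 mm above its underside); z points up, its yaw means nothing.
- round_plate: White ceramic round plate, 170 mm across the rim, 14 mm high, with a low rim 4 to 5 mm thick. It is fixed to the worktop, to the left or the right of the tea lights. Origin at the centre of its underside, z up; the flat inner floor lies 5 mm above the origin and is 140 mm across.
- square_plate: White ceramic square plate, 160 x 160 mm, 14 mm high, with a low rim 4 to 5 mm thick. It is fixed to the worktop, to the left or the right of the tea lights. Origin at the centre of its underside, z up; the flat inner floor lies 5 mm above the origin and is 150 x 150 mm; x and y point along its sides.
Mind the look-alikes: they are no part of the job. What is shaped like the part that bears light_a_center but yellow is not meant. Leave any pink or yellow look-alike of the part that bears light_b_center alone.

How it is judged:
On the way:
1. one tea light stands released in the middle of the round plate while the other is not yet on the square plate ((((horizontal distance between light_a_center and round_plate below 0.025 m and z of light_a_center in the frame of round_plate between 0.009 and 0.017 m and angle between light_a_center's own z axis and vertical below 0.17 rad and linear speed of light_a below 0.03 m/s and contact force between the fingers and light_a below 0.05 N) and not (horizontal distance between light_b_center and square_plate below 0.09 m)) or ((horizontal distance between light_b_center and round_plate below 0.025 m and z of light_b_center in the frame of round_plate between 0.009 and 0.017 m and angle between light_b_center's own z axis and vertical below 0.17 rad and linear speed of light_b below 0.03 m/s and contact force between the fingers and light_b below 0.05 N) and not (horizontal distance between light_a_center and square_plate below 0.09 m)))), for 0.2 s.
At the end, for the whole second after the job is handed in: One tea light stands on the round plate and the other on the square plate, each within 25 mm of its plate's centre, flat on its inner floor, upright within about 10 degrees, at rest and released ((((horizontal distance between light_a_center and round_plate below 0.025 m and z of light_a_center in the frame of round_plate between 0.009 and 0.017 m and angle between light_a_center's own z axis and vertical below 0.17 rad and linear speed of light_a below 0.03 m/s and contact force between the fingers and light_a below 0.05 N) and (horizontal distance between light_b_center and square_plate below 0.025 m and z of light_b_center in the frame of square_plate between 0.009 and 0.017 m and angle between light_b_center's own z axis and vertical below 0.17 rad and linear speed of light_b below 0.03 m/s and contact force between the fingers and light_b below 0.05 N)) or ((horizontal distance between light_b_center and round_plate below 0.025 m and z of light_b_center in the frame of round_plate between 0.009 and 0.017 m and angle between light_b_center's own z axis and vertical below 0.17 rad and linear speed of light_b below 0.03 m/s and contact force between the fingers and light_b below 0.05 N) and (horizontal distance between light_a_center and square_plate below 0.025 m and z of light_a_center in the frame of square_plate between 0.009 and 0.017 m and angle between light_a_center's own z axis and vertical below 0.17 rad and linear speed of light_a below 0.03 m/s and contact force between the fingers and light_a below 0.05 N)))); the robot touches nothing.
It fails at once if a tea light is dropped (falls freely by more than about 25 mm) ((contact force between light_a and anything else below 0.005 N and linear speed of light_a above 0.7 m/s) or (contact force between light_b and anything else below 0.005 N and linear speed of light_b above 0.7 m/s)).
It also fails if it takes over 56 s, if anything falls off the work surface, if the arm or the gripper's body presses on something with over 40 N, if the wrist force passes 120 N, or if a joint passes its speed limit or range.

## Working session

There is one attempt and no reset: what is moved stays moved. The work goes in short steps, Python scripts to look and compute and a tool call to move; the robot and the scene stay as the last step left them, time stands still between calls to the robot, and variables do not carry over. Pictures are saved under pics/ and viewed, at most 10 in all, crops included, and the job is handed in when it is done.

Besides the shell and the picture viewer there is one more tool, called after ">>>" as name(argument=value, ...) on one line, values as JSON. play_rows: Moves the arm, as the interface text tells. Its arguments: {"type":"object","properties":{"rows":{"type":"array"}},"required":["rows"]}

```bash
mkdir -p pics; cat > h.py <<'E'
import numpy as np, cv2
from plant import bot
def cam(n):
    c=bot.read_camera(n); c['f']=c['image'].shape[0]/2/np.tan(np.radians(c['vertical_fov'])/2)
    c['R']=cv2.Rodrigues(np.array(c['rvec'],float))[0]; c['t']=np.array(c['tvec'],float).ravel(); return c
def world(c,u,v,z=None):
    r=np.array([(u-c['cx'])/c['f'],(v-c['cy'])/c['f'],1.])
    o=-c['R'].T@c['t']; d=c['R'].T@r
    s=c['z_map'][int(v),int(u)] if z is None else (z-o[2])/d[2]
    return o+s*d
E
python3 - <<'E'
from h import *
import pickle
for n in('scene','top'):
    c=cam(n); cv2.imwrite(f'pics/{n}0.png',c['image']); pickle.dump(c,open(n+'.pkl','wb'))
    print(n,c['f'],-c['R'].T@c['t'])
print(bot.state())
E
```

```text
scene 419.1727247987213 [-0.10503932  0.35381435  0.71449459]
top 417.7556123239431 [0.33059094 0.01515842 1.26054214]
{'clock': 0.1, 'joints': array([ 1.26980138,  0.53708899, -0.00449046,  1.53877844,  0.00261246,
        1.06729447, -0.0711819 ]), 'dq': array([-1.12374786e-03, -1.49349164e-03,  9.79199920e-04, -1.74692816e-03,
        1.62389244e-03, -5.10263577e-05, -4.93498991e-04]), 'tau': array([ 3.06128910e-03, -5.84562993e+01,  1.05218209e+00, -2.59777611e+01,
        1.27004387e-02,  4.59430797e-03, -1.56822131e-05]), 'position': array([ 0.15108607, -0.63156414,  0.20229955]), 'ee_rot': array([-7.68859498e-04,  9.93108299e-01,  1.17197674e-01, -1.41085596e-04]), 'force': array([-0.55227991, -0.76472265, -1.18470484]), 'moment': array([-0.02161574,  0.0028717 ,  0.0120104 ]), 'grip_force': 0.0, 'width': 0.08562606610333913}
```

View pics/top0.png

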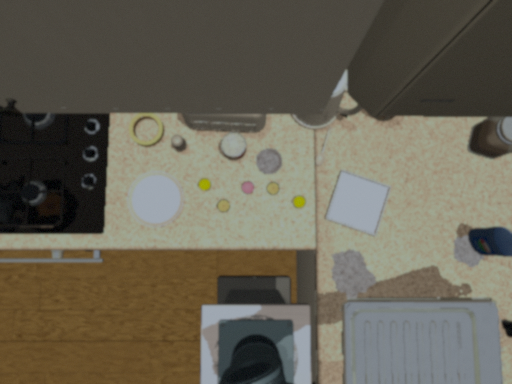

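View pics/scene0.png

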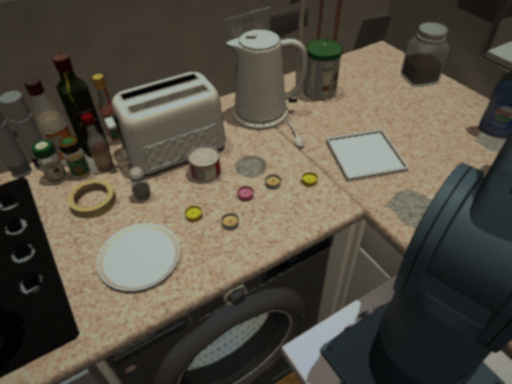

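The top view shows the round plate at about (156,199) and the square plate at (357,202). There are five small discs:
- bright yellow at (204,184)
- pink at (247,187)
- bright yellow at (299,201)
- beige in a cup at (223,205)
- beige in a cup at (273,188)

The two beige ones fit best, because yellow and pink mark the look-alikes. I'll confirm in a crop.

```bash
python3 - <<'E'
from h import *
import pickle
c=pickle.load(open('top.pkl','rb')); s=pickle.load(open('scene.pkl','rb'))
a=cv2.resize(c['image'][165:225,190:320],None,fx=6,fy=6,interpolation=cv2.INTER_CUBIC)[:, :780]
b=cv2.resize(s['image'][165:235,175:325],None,fx=5.2,fy=5.2,interpolation=cv2.INTER_CUBIC)[:240]
b=cv2.resize(s['image'][168:233,180:322],(780,236),interpolation=cv2.INTER_CUBIC)
cv2.imwrite('pics/crop.png',np.vstack([a,b]))
for p in [(204,184),(247,187),(299,201),(223,205),(273,188)]: print(p,c['image'][p[1],p[0]],world(c,*p,.015).round(3),world(c,*p).round(3))
for p in [(155.5,199)]: print(world(c,*p,.005).round(4),world(c,*p).round(4))
hsv=cv2.cvtColor(c['image'],cv2.COLOR_BGR2HSV)
for x0,x1,y0,y1 in [(115,195,165,235),(320,395,160,245)]:
    r=hsv[y0:y1,x0:x1]; m=((r[...,1]<38)&(r[...,2]>120)).astype(np.uint8)
    n,l,st,ce=cv2.connectedComponentsWithStats(m); i=1+st[1:,4].argmax()
    cn=max(cv2.findContours((l==i).astype(np.uint8),0,1)[0],key=cv2.contourArea)
    R=cv2.minAreaRect(cn); pc=np.array(R[0])+[x0,y0]; print(st[i],pc,R,world(c,*pc,.012).round(4))
    print([world(c,*(q+[x0,y0]),.012).round(3) for q in cv2.boxPoints(R)])
E
```

```text
(204, 184) [  2 163 156] [0.505 0.156 0.015] [0.505 0.157 0.009]
(247, 187) [134 122 160] [0.496 0.027 0.015] [0.497 0.027 0.008]
(299, 201) [  4 165 156] [ 0.454 -0.129  0.015] [ 0.455 -0.13   0.005]
(223, 205) [ 89 141 156] [0.441 0.098 0.015] [0.442 0.099 0.01 ]
(273, 188) [ 89 139 154] [ 0.493 -0.051  0.015] [ 0.494 -0.052  0.008]
[0.4598 0.3023 0.005 ] [0.4597 0.302  0.006 ]
[   0    0   80   70 4014] [154.5        199.49999237] ((39.5, 34.49999237060547), (68.99998474121094, 78.99998474121094), 90.0) [0.4576 0.3036 0.012 ]
[array([0.562, 0.426, 0.012]), array([0.563, 0.188, 0.012]), array([0.355, 0.184, 0.012]), array([0.355, 0.417, 0.012])]
[   0    0   75   85 4276] [357.         201.99999237] ((37.0, 41.99999237060547), (83.99998474121094, 73.99998474121094), 90.0) [ 0.4518 -0.3046  0.012 ]
[array([ 0.58 , -0.195,  0.012]), array([ 0.581, -0.421,  0.012]), array([ 0.326, -0.412,  0.012]), array([ 0.326, -0.191,  0.012])]
```

View pics/crop.png

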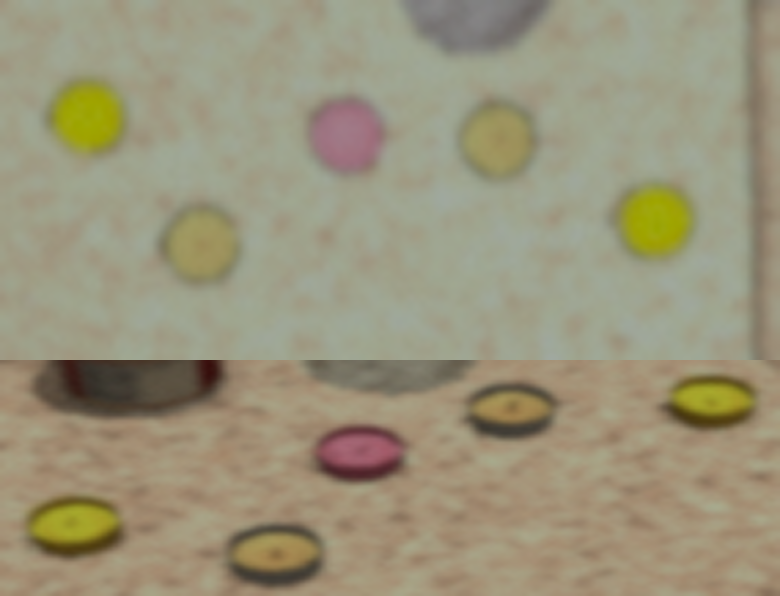

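The crop confirms it. The beige candles in grey metal cups, crop (201,244) and (498,139), are the tea lights. The yellow ones and the pink one are look-alikes. Next I'll refine the positions and cross-check them with the scene camera.

```bash
python3 - <<'E'
from h import *
import pickle
c=pickle.load(open('top.pkl','rb')); s=pickle.load(open('scene.pkl','rb'))
def blob(c,box,z):
    x0,x1,y0,y1=box; r=cv2.cvtColor(c['image'],cv2.COLOR_BGR2HSV)[y0:y1,x0:x1,1]
    r=cv2.GaussianBlur(r,(5,5),0)
    m=cv2.threshold(r,0,1,cv2.THRESH_BINARY_INV+cv2.THRESH_OTSU)[1]
    n,l,st,ce=cv2.connectedComponentsWithStats(m); i=1+st[1:,4].argmax()
    cn=max(cv2.findContours((l==i).astype(np.uint8),0,1)[0],key=cv2.contourArea)[:,0]+[x0,y0]
    w=np.array([world(c,*p,z)[:2] for p in cn],np.float32)
    print(st[i],cv2.minAreaRect(w),cv2.minEnclosingCircle(w))
for b in [(122,190,166,233),(322,394,166,240)]: blob(c,b,.012)
for b in [(85,195,212,300),(318,415,122,188)]: blob(s,b,.012)
for p in [(223.1,205.2),(272.6,187.8)]: print(world(c,*p,.015).round(4))
k=142/780
for p in [(275,554),(512,410)]: print(world(s,180+p[0]*k-.4,168+(p[1]-360)*65/236-.4,.015).round(4))
E
```

```text
[   4    3   62   60 2713] ((0.46192529797554016, 0.3024153709411621), (0.17539897561073303, 0.17319050431251526), 27.393943786621094) ((0.46298497915267944, 0.30001893639564514), 0.0936262235045433)
[   3    2   67   70 3177] ((0.4469693899154663, -0.30811476707458496), (0.18064187467098236, 0.19538401067256927), 77.29344940185547) ((0.4512661397457123, -0.30859947204589844), 0.11441953480243683)
[  11   10   84   70 4481] ((0.46333110332489014, 0.3023369312286377), (0.16806429624557495, 0.17238293588161469), 65.37052917480469) ((0.4626912772655487, 0.3002326786518097), 0.0870656669139862)
[   9    8   81   49 2653] ((0.4495411515235901, -0.30592918395996094), (0.16302292048931122, 0.1637699007987976), 70.32798767089844) ((0.44986218214035034, -0.3047197163105011), 0.10961685329675674)
[0.4408 0.0981 0.015 ]
[ 0.4937 -0.0501  0.015 ]
[0.4363 0.1009 0.015 ]
[ 0.4883 -0.0465  0.015 ]
```

>>> play_rows(rows=[0.06,0,0,0,0,0,7,0.06,0,0,0,0,0,13.5,0.06,0,0,0,0,0,13.5,0.06,0,0,0,0,0,13.5,0.06,0,0,0,0,0,13.5,0.06,0,0,0,0,0,13.5,0.06,0,0,0,0,0,13.5,0.06,0,0,0,0,0,13.5,0.06,0,0,0,0,0,13.5,0.06,0,0,0,0,0,13.5])

```text
clock: 0.93
position: [0.1512, -0.6322, 0.2031]
ee_rot: [0.0, 1.0, -0.0, 0.0]
force: [-0.3, -0.3, 0.3]
width: 0.0598
grip_force: 0.0
```

>>> play_rows(rows=[0.06,0.03,-0.033,0,0,0,0,0.06,0.06,-0.066,0,0,0,0,0.06,0.09,-0.1,0,0,0,0,0.06,0.12,-0.133,0,0,0,0,0.06,0.15,-0.166,0,0,0,0,0.06,0.18,-0.2,0,0,0,0,0.06,0.21,-0.233,0,0,0,0,0.06,0.24,-0.266,0,0,0,0,0.06,0.27,-0.3,0,0,0,0,0.06,0.299,-0.332,0,0,0,0])

```text
clock: 1.77
position: [0.4314, -0.3212, 0.2034]
ee_rot: [0.0, 1.0, -0.0, 0.0]
force: [0.3, -1.5, -0.7]
width: 0.0602
grip_force: 0.0
```

>>> play_rows(rows=[0.06,0,-0.04,0,0,0,0,0.06,0,-0.08,0,0,0,0,0.06,0,-0.12,0,0,0,0,0.06,0,-0.16,0,0,0,0,0.06,0,-0.2,0,0,0,0,0.06,0,-0.24,0,0,0,0,0.06,0,-0.28,0,0,0,0,0.06,-0.01,-0.32,0,0,0,0,0.06,-0.01,-0.36,0,0,0,0,0.06,-0.01,-0.39,0,0,0,0])

```text
clock: 2.6
position: [0.42, 0.0705, 0.2035]
ee_rot: [-0.0, 1.0, 0.001, 0.001]
force: [0.2, -0.9, -0.0]
width: 0.0602
grip_force: 0.0
```

>>> play_rows(rows=[0.06,0,0,0.02,0,0,0,0.06,0,0,0.04,0,0,0,0.06,0,0,0.06,0,0,0,0.06,0,0,0.08,0,0,0,0.06,0,0,0.1,0,0,0,0.06,0,0,0.11,0,0,0,0.06,0,0,0.12,0,0,0,0.06,0,0,0.12,0,0,0,0.06,0,0,0.12,0,0,0,0.06,0,0,0.12,0,0,0])

```text
clock: 3.43
position: [0.4214, 0.0674, 0.0839]
ee_rot: [-0.0, 1.0, -0.0, 0.001]
force: [-0.0, 0.3, 0.9]
width: 0.0604
grip_force: 0.0
```

```bash
python3 - <<'E'
from h import *
print(bot.state()['position'],bot.state()['joints'].round(2))
c=cam('scene');s=c['image'][130:260,130:320]; cv2.imwrite('pics/c2.png',cv2.resize(s,None,fx=4,fy=4,interpolation=cv2.INTER_CUBIC))
E
```

```text
[0.42138759 0.06742362 0.08387161] [ 0.01  0.38 -0.32  2.18  0.21  0.6  -2.03]
```

View pics/c2.png

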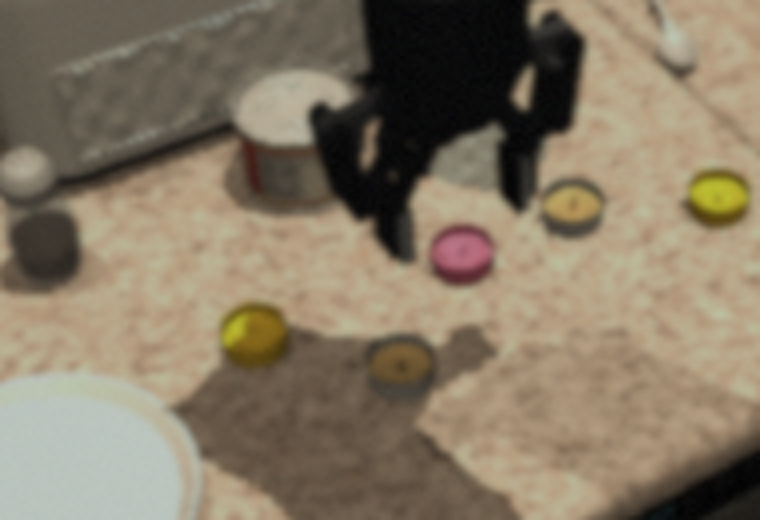

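The picture shows the gripper above and behind the front-left tea light (crop (400,365)), with its path clear. Now I'll align and descend.

>>> play_rows(rows=[0.06,0.01,-0.016,0,0,0,0,0.06,0.019,-0.0315,0,0,0,0,0.06,0.019,-0.0315,0.01,0,0,0,0.06,0.019,-0.0315,0.02,0,0,0,0.06,0.019,-0.0315,0.03,0,0,0,0.06,0.019,-0.0315,0.04,0,0,0,0.06,0.019,-0.0315,0.045,0,0,0,0.06,0.019,-0.0315,0.045,0,0,0,0.06,0.019,-0.0315,0.045,0,0,0,0.06,0.019,-0.0315,0.045,0,0,0])

```text
clock: 4.32
position: [0.4398, 0.0986, 0.0382]
ee_rot: [0.0, 1.0, -0.001, 0.0]
force: [-0.1, -0.7, 0.1]
width: 0.0598
grip_force: 0.0
```

```bash
python3 - <<'E'
from h import *
print(bot.state()['position'],bot.state()['joints'].round(2))
c=cam('scene');s=c['image'][170:260,170:320]; cv2.imwrite('pics/c3.png',cv2.resize(s,None,fx=5,fy=5,interpolation=cv2.INTER_CUBIC))
E
```

```text
[0.43976172 0.0986083  0.03824712] [-0.09  0.5  -0.28  2.15  0.27  0.53 -2.14]
```

View pics/c3.png

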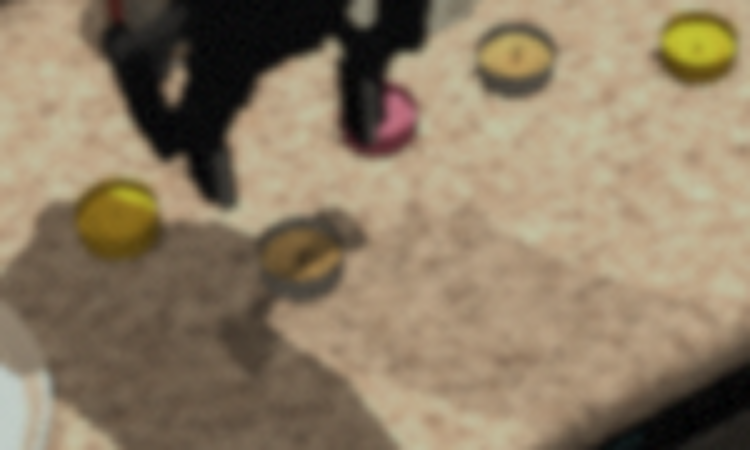

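```bash
python3 - <<'E'
from h import *
c=cam('scene')
P=np.array([[.44,.0986+y,z] for z in(.03,.036,.042) for y in(-.032,.032)]+[[.44,.099,.015],[.436,.101,.015]])
K=np.array([[c['f'],0,c['cx']],[0,c['f'],c['cy']],[0,0,1]])
q=cv2.projectPoints(P,c['rvec'],c['tvec'],K,None)[0][:,0]
print(((q-[170,170])*5).round(0))
for u,v in [(340,260),(260,262),(300,295)]: print(world(c,170+u/5,170+v/5,.012))
E
```

```text
[[360. 195.]
 [231. 256.]
 [359. 186.]
 [230. 247.]
 [359. 177.]
 [229. 237.]
 [298. 248.]
 [298. 256.]]
[0.42624031 0.08578697 0.012     ]
[0.44427942 0.11580188 0.012     ]
[0.41857135 0.11021151 0.012     ]
```

```bash
python3 - <<'E'
from h import *
c=cam('scene')
for u,v in [(370,110),(370,125),(368,132),(215,170),(218,185),(222,195),(380,145),(300,258),(300,300),(516,55)]:
    print(u,v,world(c,170+u/5,170+v/5).round(3))
s=bot.state();print(s['position'],s['joints'])
c=cam('top');cv2.imwrite('pics/c4.png',cv2.resize(c['image'][150:250,150:310],None,fx=4.9,fy=4.9,interpolation=cv2.INTER_CUBIC))
for u in range(200,248,4): print(u,[world(c,u,v)[2].round(3) for v in range(185,222,4)])
E
```

```text
370 110 [0.427 0.066 0.094]
370 125 [0.43  0.065 0.082]
368 132 [0.429 0.067 0.08 ]
215 170 [0.432 0.136 0.095]
218 185 [0.434 0.134 0.082]
222 195 [0.432 0.134 0.079]
380 145 [0.481 0.033 0.006]
300 258 [0.44  0.098 0.008]
300 300 [ 0.426  0.107 -0.002]
516 55 [ 0.494 -0.051  0.009]
[0.44001243 0.09876771 0.03848454] [-0.09088869  0.50210208 -0.27728774  2.14520181  0.2661309   0.52506988
 -2.13862695]
200 [np.float64(0.477), np.float64(0.492), np.float64(0.503), np.float64(0.513), np.float64(0.524), np.float64(0.529), np.float64(0.535), np.float64(0.54), np.float64(0.537), np.float64(0.003)]
204 [np.float64(0.492), np.float64(0.505), np.float64(0.519), np.float64(0.53), np.float64(0.54), np.float64(0.55), np.float64(0.557), np.float64(0.564), np.float64(0.57), np.float64(0.572)]
208 [np.float64(0.501), np.float64(0.515), np.float64(0.531), np.float64(0.543), np.float64(0.552), np.float64(0.565), np.float64(0.572), np.float64(0.581), np.float64(0.591), np.float64(0.595)]
212 [np.float64(0.506), np.float64(0.524), np.float64(0.54), np.float64(0.552), np.float64(0.568), np.float64(0.5
[... 937 characters left out ...]
 np.float64(0.588), np.float64(0.603), np.float64(0.619), np.float64(0.632), np.float64(0.643), np.float64(0.653)]
236 [np.float64(-0.002), np.float64(0.479), np.float64(0.536), np.float64(0.564), np.float64(0.585), np.float64(0.603), np.float64(0.621), np.float64(0.634), np.float64(0.647), np.float64(0.657)]
240 [np.float64(0.002), np.float64(-0.0), np.float64(-0.004), np.float64(0.547), np.float64(0.577), np.float64(0.599), np.float64(0.618), np.float64(0.636), np.float64(0.647), np.float64(0.661)]
244 [np.float64(0.01), np.float64(0.012), np.float64(-0.005), np.float64(0.176), np.float64(0.556), np.float64(0.591), np.float64(0.615), np.float64(0.631), np.float64(0.647), np.float64(0.662)]
```

View pics/c4.png

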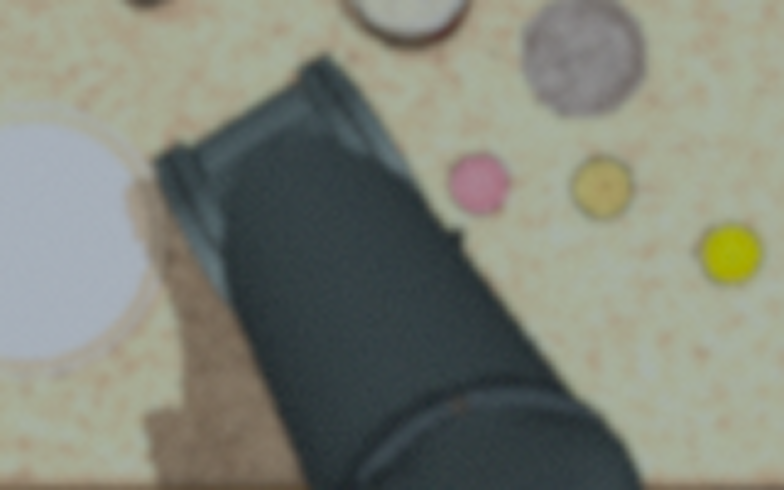

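The depth readings put the fingertips near z = 0.075, about 35 mm higher than the stated geometry suggests. x and y agree. I'll go down in small steps and watch the force.

>>> play_rows(rows=[0.06,0,0,0.005,0,0,0,0.06,0,0,0.01,0,0,0,0.06,0,0,0.015,0,0,0,0.06,0,0,0.02,0,0,0,0.06,0,0,0.024,0,0,0,0.06,0,0,0.024,0,0,0,0.06,0,0,0.024,0,0,0,0.06,0,0,0.024,0,0,0,0.06,0,0,0.024,0,0,0,0.06,0,0,0.024,0,0,0])

```text
clock: 5.35
position: [0.4399, 0.0988, 0.0143]
ee_rot: [-0.0, 1.0, -0.0, 0.0]
force: [-0.1, 0.4, 0.3]
width: 0.0598
grip_force: 0.0
```

```bash
python3 - <<'E'
from h import *
s=bot.state();print(s['position'],s['force'])
c=cam('scene');cv2.imwrite('pics/c5.png',cv2.resize(c['image'][170:260,170:320],None,fx=5,fy=5,interpolation=cv2.INTER_CUBIC))
for u in (214,215,216,244,245,246):
  for v in range(205,226,3): print(u,v,world(c,u,v).round(3),c['image'][v,u].sum())
E
```

```text
[0.43985152 0.09877365 0.01427521] [-0.13369702  0.40544648  0.25111352]
214 205 [0.428 0.135 0.095] 33
214 208 [0.428 0.136 0.086] 87
214 211 [0.432 0.136 0.073] 131
214 214 [0.433 0.136 0.063] 112
214 217 [0.434 0.137 0.053] 129
214 220 [ 0.471  0.123 -0.002] 269
214 223 [ 0.464  0.127 -0.003] 284
215 205 [0.428 0.133 0.094] 111
215 208 [0.427 0.135 0.086] 141
215 211 [0.428 0.135 0.077] 167
215 214 [0.429 0.136 0.067] 148
215 217 [0.43  0.136 0.057] 156
215 220 [ 0.469  0.121 -0.001] 249
215 223 [ 0.461  0.126 -0.   ] 282
216 205 [0.427 0.132 0.094] 244
216 208 [0.429 0.132 0.083] 229
216 211 [0.43  0.132 0.073] 213
216 214 [0.428 0.134 0.067] 178
216 217 [0.429 0.135 0.057] 170
216 220 [ 0.468  0.119 -0.001] 232
216 223 [ 0.46   0.123 -0.001] 270
244 205 [0.428 0.067 0.055] 219
244 208 [ 0.466  0.048 -0.002] 502
244 211 [0.456 0.054 0.001] 493
244 214 [0.447 0.059 0.001] 416
244 217 [ 0.442  0.062 -0.002] 241
244 220 [ 0.434  0.067 -0.001] 398
244 223 [ 0.428  0.07  -0.003] 442
245 205 [0.429 0.065 0.052] 326
245 208 [ 0.463  0.046 -0.   ] 499
245 211 [ 0.456  0.051 -0.002] 500
245 214 [ 0.448  0.055 -0.002] 480
245 217 [ 0.441  0.06  -0.002] 313
245 220 [ 0.433  0.065 -0.001] 415
245 223 [ 0.425  0.069 -0.001] 447
246 205 [ 0.47  0.04 -0.  ] 432
246 208 [ 0.463  0.044 -0.001] 505
246 211 [ 0.455  0.049 -0.002] 504
246 214 [ 0.448  0.053 -0.002] 483
246 217 [ 0.442  0.057 -0.004] 396
246 220 [ 0.433  0.062 -0.003] 429
246 223 [ 0.425  0.067 -0.002] 447
```

View pics/c5.png

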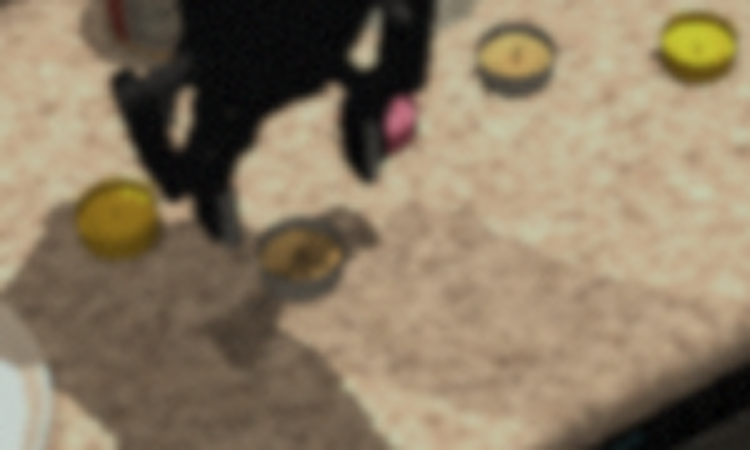

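The fingertips now read about 0.052, so the offset is a steady ~38 mm above the reported TCP. I trust the cameras here, so I'll keep going down stepwise and check depth.

>>> play_rows(rows=[0.06,0,0,0.005,0,0,0,0.06,0,0,0.01,0,0,0,0.06,0,0,0.015,0,0,0,0.06,0,0,0.02,0,0,0,0.06,0,0,0.024,0,0,0,0.06,0,0,0.026,0,0,0,0.06,0,0,0.026,0,0,0,0.06,0,0,0.026,0,0,0,0.06,0,0,0.026,0,0,0,0.06,0,0,0.026,0,0,0])

```text
clock: 6.23
position: [0.4398, 0.0987, -0.0117]
ee_rot: [-0.0, 1.0, -0.0, 0.0]
force: [-0.0, -0.1, 0.4]
width: 0.0601
grip_force: 0.0
```

```bash
python3 - <<'E'
from h import *
s=bot.state();print(s['position'],s['force'])
c=cam('scene');cv2.imwrite('pics/c6.png',cv2.resize(c['image'][170:260,170:320],None,fx=5,fy=5,interpolation=cv2.INTER_CUBIC))
for u in (214,216,242,244):
  for v in range(205,238,3): 
    w=world(c,u,v)
    if w[2]>.012: print(u,v,w.round(3))
E
```

```text
[ 0.43981946  0.09873281 -0.0117295 ] [-0.0271329  -0.0960164   0.41296414]
214 205 [0.434 0.133 0.088]
214 208 [0.43  0.136 0.084]
214 211 [0.427 0.138 0.079]
214 214 [0.428 0.138 0.069]
214 217 [0.429 0.139 0.059]
214 220 [0.433 0.138 0.045]
214 223 [0.432 0.139 0.037]
214 226 [0.433 0.14  0.026]
216 205 [0.428 0.131 0.093]
216 208 [0.425 0.133 0.087]
216 211 [0.429 0.133 0.075]
216 214 [0.427 0.134 0.068]
216 217 [0.428 0.135 0.058]
216 220 [0.428 0.136 0.049]
216 223 [0.429 0.136 0.038]
216 226 [0.433 0.136 0.025]
242 205 [0.433 0.07  0.052]
242 208 [0.435 0.069 0.039]
242 211 [0.435 0.07  0.031]
244 205 [0.429 0.067 0.053]
244 208 [0.429 0.068 0.045]
244 211 [0.429 0.068 0.035]
244 214 [0.429 0.068 0.025]
```

View pics/c6.png

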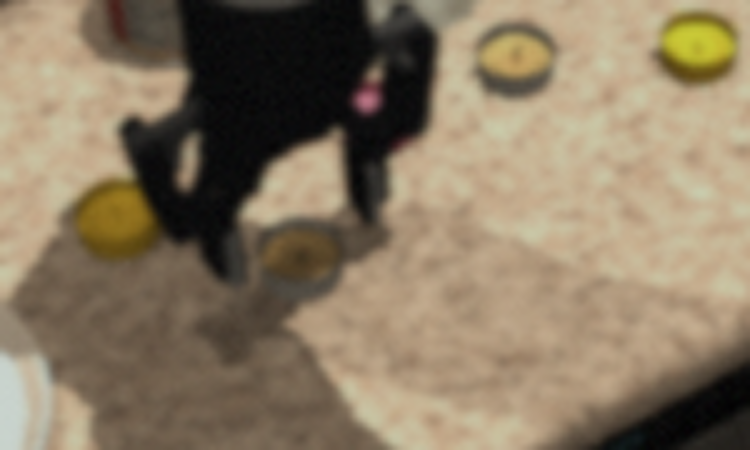

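No contact at a reported z of -0.012, so the offset is real, and the tips are at about 0.024. I'll go down 15 mm more and close.

>>> play_rows(rows=[0.06,0,0,0.004,0,0,0,0.06,0,0,0.008,0,0,0,0.06,0,0,0.012,0,0,0,0.06,0,0,0.015,0,0,0,0.06,0,0,0.015,0,0,0,0.06,0,0,0.015,0,0,0,0.06,0,0,0.015,0,0,0,0.06,0,0,0.015,0,0,0,0.055,0,0,0.015,0,0,0,0.05,0,0,0.015,0,0,0])

```text
clock: 7.12
position: [0.4397, 0.0988, -0.0268]
ee_rot: [-0.0, 1.0, -0.0, 0.0]
force: [-0.1, 0.1, -0.4]
width: 0.0501
grip_force: 0.0
```

>>> play_rows(rows=[0.045,0,0,0,0,0,0,0.042,0,0,0,0,0,0,0.04,0,0,0,0,0,0,0.038,0,0,0,0,0,0,0.036,0,0,0,0,0,0,0.034,0,0,0,0,0,0,0.03,0,0,0,0,0,0,0.03,0,0,0,0,0,0,0.03,0,0,0,0,0,0,0.03,0,0,0,0,0,0])

```text
clock: 7.95
position: [0.4397, 0.0985, -0.0265]
ee_rot: [0.0, 1.0, -0.0, 0.0]
force: [-1.9, -0.8, 8.2]
width: 0.0344
grip_force: 58.9
```

>>> play_rows(rows=[0.03,0,0,-0.003,0,0,0,0.03,0,0,-0.006,0,0,0,0.03,0,0,-0.009,0,0,0,0.03,0,0,-0.012,0,0,0,0.03,0,0,-0.016,0,0,0,0.03,0,0,-0.02,0,0,0,0.03,0,0,-0.02,0,0,0,0.03,0,0,-0.02,0,0,0,0.03,0,0,-0.02,0,0,0,0.03,0,0,-0.02,0,0,0])

```text
clock: 8.78
position: [0.4395, 0.0987, -0.007]
ee_rot: [0.0, 1.0, -0.0, -0.0]
force: [-0.3, -0.7, 0.1]
width: 0.0342
grip_force: 59.8
```

```bash
python3 - <<'E'
from h import *
s=bot.state();print(s['position'],s['force'],s['width'],s['grip_force'])
c=cam('scene');cv2.imwrite('pics/c7.png',cv2.resize(c['image'][180:250,190:270],None,fx=8,fy=8,interpolation=cv2.INTER_CUBIC))
E
```

```text
[ 0.43950321  0.09868643 -0.00703309] [-0.30808658 -0.6715281   0.12719597] 0.034215428713736076 59.75502611792763
```

View pics/c7.png

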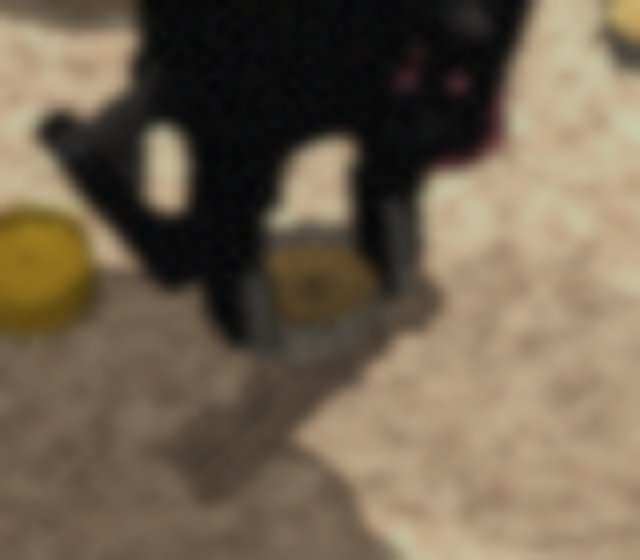

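Held centred and level (crop (315,280)), lifted clear of the worktop. The underside is at about reported z + 0.0265. Now I'll carry it to the round plate.

>>> play_rows(rows=[0.03,0,0,-0.01,0,0,0,0.03,0,0,-0.025,0,0,0,0.03,0,0,-0.04,0,0,0,0.03,0,0,-0.05,0,0,0,0.03,0.002,-0.015,-0.05,0,0,0,0.03,0.004,-0.035,-0.05,0,0,0,0.03,0.007,-0.06,-0.05,0,0,0,0.03,0.01,-0.08,-0.05,0,0,0,0.03,0.012,-0.1,-0.05,0,0,0,0.03,0.014,-0.11,-0.05,0,0,0])

```text
clock: 9.67
position: [0.4537, 0.2118, 0.0437]
ee_rot: [-0.001, 1.0, 0.001, 0.0]
force: [0.1, 0.6, -0.2]
width: 0.0346
grip_force: 59.7
```

```bash
python3 - <<'E'
from h import *
s=bot.state();print(s['position'],s['joints'].round(2),s['width'])
E
```

```text
[0.45372695 0.2117868  0.04371209] [-0.3   0.55 -0.28  2.02  0.26  0.6  -2.33] 0.03458568573889557
```

>>> play_rows(rows=[0.03,0.001,-0.012,0,0,0,0,0.03,0.003,-0.03,0,0,0,0,0.03,0.005,-0.05,0,0,0,0,0.03,0.007,-0.07,0,0,0,0,0.03,0.008,-0.085,0,0,0,0,0.03,0.008,-0.092,0,0,0,0,0.03,0.008,-0.092,0.01,0,0,0,0.03,0.008,-0.092,0.02,0,0,0,0.03,0.008,-0.092,0.03,0,0,0,0.03,0.008,-0.092,0.035,0,0,0])

```text
clock: 10.5
position: [0.4608, 0.2982, 0.0059]
ee_rot: [0.001, 1.0, -0.001, -0.001]
force: [0.2, -0.5, 0.0]
width: 0.0342
grip_force: 59.7
```

```bash
python3 - <<'E'
from h import *
s=bot.state();print(s['position'],s['joints'].round(2),s['width'])
c=cam('scene'); cv2.imwrite('pics/c8.png',c['image'])
K=np.array([[c['f'],0,c['cx']],[0,c['f'],c['cy']],[0,0,1]])
p=s['position']; q=cv2.projectPoints(np.array([[p[0],p[1],p[2]+.0265+.015],[p[0],p[1],.02]]),c['rvec'],c['tvec'],K,None)[0][:,0]
print(q)
for dv in range(-6,7,3):print(world(c,q[0][0],q[0][1]+dv).round(3))
E
```

```text
[0.46081815 0.29821197 0.00585782] [-0.46  0.68 -0.25  1.9   0.28  0.6  -2.47] 0.03415306547658678
[[136.2997346  243.71283047]
 [139.32106323 251.86565868]]
[0.481 0.292 0.041]
[0.475 0.295 0.039]
[0.47  0.297 0.037]
[0.463 0.3   0.036]
[0.456 0.303 0.037]
```

>>> play_rows(rows=[0.03,0.001,-0.003,0.004,0,0,0,0.03,0.001,-0.003,0.009,0,0,0,0.03,0.001,-0.003,0.014,0,0,0,0.03,0.001,-0.003,0.018,0,0,0,0.03,0.001,-0.003,0.021,0,0,0,0.03,0.001,-0.003,0.024,0,0,0,0.03,0.001,-0.003,0.026,0,0,0,0.03,0.001,-0.003,0.026,0,0,0,0.03,0.001,-0.003,0.026,0,0,0,0.03,0.001,-0.003,0.026,0,0,0])

```text
clock: 11.38
position: [0.4629, 0.3038, -0.0178]
ee_rot: [-0.0, 1.0, -0.0, 0.0]
force: [1.0, 0.3, -0.2]
width: 0.0344
grip_force: 59.7
```

>>> play_rows(rows=[0.03,0,0,0.001,0,0,0,0.03,0,0,0.002,0,0,0,0.03,0,0,0.0025,0,0,0,0.03,0,0,0.003,0,0,0,0.03,0,0,0.003,0,0,0,0.03,0,0,0.003,0,0,0,0.03,0,0,0.003,0,0,0,0.03,0,0,0.003,0,0,0,0.03,0,0,0.003,0,0,0,0.03,0,0,0.003,0,0,0])

```text
clock: 12.22
position: [0.4628, 0.3037, -0.0209]
ee_rot: [-0.0, 1.0, -0.0, 0.0]
force: [0.8, -0.1, -0.1]
width: 0.0344
grip_force: 59.7
```

>>> play_rows(rows=[0.03,0,0,0.0005,0,0,0,0.03,0,0,0.001,0,0,0,0.03,0,0,0.001,0,0,0,0.03,0,0,0.001,0,0,0,0.03,0,0,0.001,0,0,0,0.03,0,0,0.001,0,0,0,0.03,0,0,0.001,0,0,0,0.03,0,0,0.001,0,0,0,0.03,0,0,0.001,0,0,0,0.03,0,0,0.001,0,0,0])

```text
clock: 13.05
position: [0.4629, 0.3037, -0.0215]
ee_rot: [0.0, 1.0, -0.0, 0.0]
force: [-1.7, -0.9, 5.8]
width: 0.0342
grip_force: 60.5
```

Contact (5.8 N up). Opening gently, then lifting.

>>> play_rows(rows=[0.036,0,0,0,0,0,0,0.038,0,0,0,0,0,0,0.04,0,0,0,0,0,0,0.043,0,0,0,0,0,0,0.047,0,0,0,0,0,0,0.052,0,0,0,0,0,0,0.056,0,0,0,0,0,0,0.06,0,0,0,0,0,0,0.06,0,0,0,0,0,0,0.06,0,0,0,0,0,0])

```text
clock: 13.88
position: [0.4628, 0.3037, -0.0219]
ee_rot: [0.0, 1.0, -0.0, -0.0]
force: [-1.0, -0.4, -0.3]
width: 0.0596
grip_force: 0.0
```

>>> play_rows(rows=[0.06,0,0,-0.01,0,0,0,0.06,0,0,-0.025,0,0,0,0.06,0,0,-0.045,0,0,0,0.06,0,0,-0.07,0,0,0,0.06,0,0,-0.085,0,0,0,0.06,0,0.01,-0.085,0,0,0,0.06,0,0.03,-0.085,0,0,0,0.06,0,0.06,-0.085,0,0,0,0.06,0,0.09,-0.085,0,0,0,0.06,0,0.12,-0.085,0,0,0])

```text
clock: 14.72
position: [0.4621, 0.1818, 0.0629]
ee_rot: [0.0, 1.0, -0.0, -0.0]
force: [-0.1, -0.2, -0.8]
width: 0.06
grip_force: 0.0
```

>>> play_rows(rows=[0.06,0.003,0.03,0,0,0,0,0.06,0.006,0.06,0,0,0,0,0.06,0.01,0.09,0,0,0,0,0.06,0.014,0.12,0,0,0,0,0.06,0.018,0.15,0,0,0,0,0.06,0.022,0.18,0,0,0,0,0.06,0.026,0.2,0,0,0,0,0.06,0.03,0.22,0,0,0,0,0.06,0.03,0.23,0,0,0,0,0.06,0.03,0.23,0,0,0,0])

```text
clock: 15.55
position: [0.4918, -0.0493, 0.0628]
ee_rot: [0.001, 1.0, -0.003, -0.0]
force: [-0.2, -0.5, 1.1]
width: 0.0596
grip_force: 0.0
```

```bash
python3 - <<'E'
from h import *
s=bot.state();print(s['position'],s['joints'].round(2))
for n,(x0,x1,y0,y1) in {'top':(135,176,180,220),'scene':(100,175,230,282)}.items():
    c=cam(n); cv2.imwrite(f'pics/r_{n}.png',c['image']); h=cv2.cvtColor(c['image'],cv2.COLOR_BGR2HSV)[y0:y1,x0:x1]
    m=((h[...,1]>70)&(h[...,0]<40)).astype(np.uint8); nn,l,st,ce=cv2.connectedComponentsWithStats(m)
    for i in range(1,nn):
        if st[i,4]>15:
            p=ce[i]+[x0,y0]; print(n,st[i],p,world(c,*p,.02).round(4),world(c,*p).round(4))
E
```

```text
[ 0.49180721 -0.04933506  0.06283539] [ 0.23  0.51 -0.28  2.03  0.23  0.63 -1.77]
top [14 13 11 10 88] [154.06818182 197.40909091] [0.463  0.3032 0.02  ] [0.4637 0.3048 0.0134]
scene [ 0  0 10 15 79] [103.79746835 235.20253165] [0.543  0.3459 0.02  ] [ 0.5646  0.3457 -0.0031]
scene [ 28  17  18  14 193] [136.16580311 253.43523316] [0.4606 0.3051 0.02  ] [0.4699 0.3043 0.0086]
scene [63 40 12 12 59] [170.15254237 277.62711864] [0.37   0.2701 0.02  ] [ 0.3863  0.2672 -0.0039]
```

The first light sits at (0.463, 0.303), on the round plate's centre. Now the second one.

>>> play_rows(rows=[0.06,0.001,-0.0005,0.015,0,0,0,0.06,0.001,-0.0005,0.03,0,0,0,0.06,0.001,-0.0005,0.045,0,0,0,0.06,0.001,-0.0005,0.058,0,0,0,0.06,0.001,-0.0005,0.068,0,0,0,0.06,0.001,-0.0005,0.076,0,0,0,0.06,0.001,-0.0005,0.082,0,0,0,0.06,0.001,-0.0005,0.086,0,0,0,0.06,0.001,-0.0005,0.088,0,0,0,0.06,0.001,-0.0005,0.088,0,0,0])

```text
clock: 16.48
position: [0.4935, -0.0457, -0.025]
ee_rot: [-0.0, 1.0, -0.0, -0.0]
force: [0.9, 0.4, 0.2]
width: 0.0601
grip_force: 0.0
```

>>> play_rows(rows=[0.052,0,0,0,0,0,0,0.047,0,0,0,0,0,0,0.044,0,0,0,0,0,0,0.041,0,0,0,0,0,0,0.038,0,0,0,0,0,0,0.035,0,0,0,0,0,0,0.03,0,0,0,0,0,0,0.03,0,0,0,0,0,0,0.03,0,0,0,0,0,0,0.03,0,0,0,0,0,0])

```text
clock: 17.32
position: [0.4937, -0.0459, -0.0242]
ee_rot: [0.0, 1.0, -0.0, 0.0]
force: [-1.6, 0.3, 8.4]
width: 0.035
grip_force: 58.9
```

>>> play_rows(rows=[0.03,0,0,-0.003,0,0,0,0.03,0,0,-0.006,0,0,0,0.03,0,0,-0.01,0,0,0,0.03,0,0,-0.016,0,0,0,0.03,0,0,-0.025,0,0,0,0.03,0,0,-0.04,0,0,0,0.03,0,0,-0.055,0,0,0,0.03,0,0,-0.065,0,0,0,0.03,0,0,-0.07,0,0,0,0.03,0,0,-0.07,0,0,0])

```text
clock: 18.15
position: [0.4944, -0.0459, 0.0463]
ee_rot: [0.0, 1.0, -0.0, 0.001]
force: [0.3, 0.1, 0.2]
width: 0.0348
grip_force: 59.8
```

>>> play_rows(rows=[0.03,-0.002,0.012,0,0,0,0,0.03,-0.006,0.035,0,0,0,0,0.03,-0.01,0.06,0,0,0,0,0.03,-0.015,0.09,0,0,0,0,0.03,-0.02,0.12,0,0,0,0,0.03,-0.025,0.15,0,0,0,0,0.03,-0.03,0.175,0,0,0,0,0.03,-0.034,0.195,0,0,0,0,0.03,-0.037,0.21,0,0,0,0,0.03,-0.037,0.215,0,0,0,0])

```text
clock: 18.98
position: [0.4538, -0.2647, 0.0441]
ee_rot: [0.0, 1.0, -0.003, -0.001]
force: [0.7, 0.3, 0.4]
width: 0.0347
grip_force: 59.8
```

>>> play_rows(rows=[0.03,-0.002,0.01,0,0,0,0,0.03,-0.005,0.02,0,0,0,0,0.03,-0.007,0.03,0,0,0,0,0.03,-0.008,0.04,0,0,0,0,0.03,-0.008,0.045,0,0,0,0,0.03,-0.008,0.045,0.008,0,0,0,0.03,-0.008,0.045,0.016,0,0,0,0.03,-0.008,0.045,0.024,0,0,0,0.03,-0.008,0.045,0.03,0,0,0,0.03,-0.008,0.045,0.03,0,0,0])

```text
clock: 19.82
position: [0.4473, -0.3044, 0.0133]
ee_rot: [-0.001, 1.0, 0.0, -0.001]
force: [0.1, 0.5, 1.6]
width: 0.0347
grip_force: 59.8
```

>>> play_rows(rows=[0.03,0.002,0.001,0.006,0,0,0,0.03,0.002,0.001,0.012,0,0,0,0.03,0.002,0.001,0.018,0,0,0,0.03,0.002,0.001,0.022,0,0,0,0.03,0.002,0.001,0.026,0,0,0,0.03,0.002,0.001,0.028,0,0,0,0.03,0.002,0.001,0.03,0,0,0,0.03,0.002,0.001,0.03,0,0,0,0.03,0.002,0.001,0.03,0,0,0,0.03,0.002,0.001,0.03,0,0,0])

```text
clock: 20.65
position: [0.4505, -0.3069, -0.0147]
ee_rot: [0.0, 1.0, -0.0, 0.0]
force: [1.0, -0.7, 0.1]
width: 0.0349
grip_force: 59.8
```

```bash
python3 - <<'E'
from h import *
s=bot.state();print(s['position'],s['force'],s['width'])
E
```

```text
[ 0.4504865  -0.30693398 -0.0146908 ] [ 0.96670805 -0.66529157  0.08982637] 0.03487799945160353
```

>>> play_rows(rows=[0.03,0,0,0.001,0,0,0,0.03,0,0,0.002,0,0,0,0.03,0,0,0.003,0,0,0,0.03,0,0,0.0035,0,0,0,0.03,0,0,0.004,0,0,0,0.03,0,0,0.0045,0,0,0,0.03,0,0,0.0045,0,0,0,0.03,0,0,0.0045,0,0,0,0.03,0,0,0.0045,0,0,0,0.03,0,0,0.0045,0,0,0])

```text
clock: 21.48
position: [0.4503, -0.3067, -0.0192]
ee_rot: [0.0, 1.0, -0.0, -0.0]
force: [-1.6, 1.3, 5.7]
width: 0.0349
grip_force: 60.3
```

Contact. Releasing and retreating.

>>> play_rows(rows=[0.036,0,0,0,0,0,0,0.038,0,0,0,0,0,0,0.04,0,0,0,0,0,0,0.043,0,0,0,0,0,0,0.047,0,0,0,0,0,0,0.052,0,0,0,0,0,0,0.056,0,0,0,0,0,0,0.06,0,0,0,0,0,0,0.06,0,0,0,0,0,0,0.06,0,0,0,0,0,0])

```text
clock: 22.32
position: [0.4503, -0.3068, -0.0194]
ee_rot: [0.0, 1.0, -0.0, 0.0]
force: [0.1, 0.1, -0.6]
width: 0.0596
grip_force: 0.0
```

>>> play_rows(rows=[0.06,0,0,-0.01,0,0,0,0.06,0,0,-0.025,0,0,0,0.06,0,0,-0.045,0,0,0,0.06,0,0,-0.07,0,0,0,0.06,0,0,-0.1,0,0,0,0.06,0,0,-0.12,0,0,0,0.06,0,-0.03,-0.12,0,0,0,0.06,0,-0.06,-0.12,0,0,0,0.06,0,-0.09,-0.12,0,0,0,0.06,0,-0.12,-0.12,0,0,0])

```text
clock: 23.15
position: [0.4503, -0.1857, 0.1015]
ee_rot: [0.0, 1.0, -0.001, 0.0]
force: [0.1, 0.7, -0.8]
width: 0.0603
grip_force: 0.0
```

>>> play_rows(rows=[0.06,0,-0.03,0,0,0,0,0.06,0,-0.06,0,0,0,0,0.06,0,-0.09,0,0,0,0,0.06,0,-0.11,0,0,0,0,0.06,0,-0.12,0,0,0,0,0.06,0,-0.12,0,0,0,0,0.06,0,-0.12,0,0,0,0,0.06,0,-0.12,0,0,0,0,0.06,0,-0.12,0,0,0,0,0.06,0,-0.12,0,0,0,0])

```text
clock: 23.98
position: [0.4504, -0.0682, 0.1005]
ee_rot: [0.0, 1.0, -0.002, -0.0]
force: [0.2, 0.5, 0.3]
width: 0.06
grip_force: 0.0
```

```bash
python3 - <<'E'
from h import *
s=bot.state();print(s['position'],s['force'])
c=cam('top'); cv2.imwrite('pics/end.png',cv2.resize(c['image'][120:260,110:400],None,fx=2.7,fy=2.7,interpolation=cv2.INTER_CUBIC))
h=cv2.cvtColor(c['image'],cv2.COLOR_BGR2HSV)
for x0,x1,y0,y1 in [(135,176,180,220),(338,376,184,220)]:
    r=h[y0:y1,x0:x1]; m=((r[...,1]>70)&(r[...,0]<40)).astype(np.uint8); n,l,st,ce=cv2.connectedComponentsWithStats(m)
    for i in range(1,n):
        if st[i,4]>15: p=ce[i]+[x0,y0]; print(st[i],p,world(c,*p,.02).round(4))
E
```

```text
[ 0.45039996 -0.06819163  0.10051233] [0.21162254 0.54562808 0.34620838]
[14 13 11 10 88] [154.06818182 197.40909091] [0.463  0.3032 0.02  ]
[14 14 12 10 91] [357.32967033 202.34065934] [ 0.45   -0.3035  0.02  ]
```

View pics/end.png

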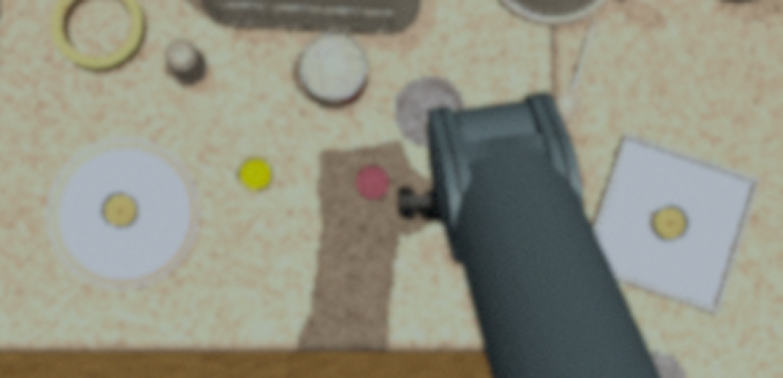

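Both tea lights stand in the middle of their plates, at crop (120,210) and (669,223). The gripper is clear and touching nothing.

```bash
python3 -c "
from plant import bot
print(bot.close_job())"
```

```text
the job is handed in; nothing more can be done
None
```

I dealt one tea light onto the round plate, then the other onto the square plate, each within about 5 mm of the plate's centre by the top camera. The job was handed in at about 24 s, but the hand-in returned no verdict.

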